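# Put the empty bowl on the bar scale and tare it

## Task

Get the scale on the bar counter ready for weighing out nuts: take the empty blue bowl, set it down gently and upright in the middle of the scale's round pan and let go of it, then press the orange tare button fully down and release it. Leave the blue bowl with the limes where it is.

Things in the scene. Friction and masses are not known exactly. Their poses are not given: they have to be found in the camera images.
- blue_bowl: Empty round bowl, dark blue glazed ceramic, about 150 g, no handle: 66 mm outer diameter, 46 mm high, wall 3.5 mm. Sides upright over the upper 24 mm, drawn in below to a 42 mm foot; can be gripped across its diameter from above. Origin: centre of the underside, z up. Stands loose on the counter (z = 0).
- pan (a point): Centre of the top face of the scale's round white pan (136 mm diameter, top 32 mm above the counter). The scale is flat and black, 220 mm (x) by 150 mm (y), fixed, its body 24 mm high. x points from the scale's front edge to its rear, y to its left seen from the front, z up. A front strip, x from -140 to -70 mm, carries a greenish display at left and the tare button at right.
- tare (a joint): Travel of the round orange tare button (28 mm diameter) in m: 0 up, 0.006 fully down. The centre of its top lies at x = -110, y = -45, z = +2 mm in the frame of point pan. Pressed straight down; springs back. About 1.2 N to start, 5 N fully down; hold it down for about a quarter of a second.
- lime_bowl: A blue bowl of the same shape and size, but heaped with four small green limes (top about 67 mm above the counter); the wrong bowl, leave it alone. Origin: centre of the underside, z up.

How it is judged:
By the outcome, as a careful person would: the job done as asked, in the order asked, and still so for the second after the job is handed in, with the robot touching nothing.
It also fails if it takes over 51 s, if anything falls off the work surface, if the arm or the gripper's body presses on something with over 40 N, if the wrist force passes 120 N, or if a joint passes its speed limit or range.

## Robot

A 7-joint arm with a two-finger parallel gripper is mounted at the origin on the work surface. World frame = base frame: x ahead of the robot, y to its left, z up, the work surface at z = 0. Lengths are in mm, angles in rad, forces in N, time in s.
With the tool pointing down it reaches from about 425 to 875 mm from the base axis. Payload 4.7 kg.
Tool frame: the origin (TCP) lies at the very end of the fingers, on their centre line; the grasp point (between the pads) lies 19 mm behind it; z points along the fingers, y is the line along which they close (so a half turn about z gives the same grasp; the last joint's range is limited). The gripper opens to 85 mm and grips with 20 to 120 N. Pads are 22 mm wide; open, the fingers measure 114 mm over their backs; the gripper's body (76 mm by 85 mm) begins 54 mm behind the grasp point. The pads swing forward as they close: fully open they stand 13 mm farther back than shut.
Start: joints at [-1.287, 0.321, -0.07, 1.45, 0.023, 1.371, -0.057], TCP at [173.277, 626.498, 231.349] pointing down, gripper open.
Joint ranges: [-2.86, 2.86], [-0.3, 2.09], [-1.38, 1.24], [0.06, 2.45], [-1.56, 4.7], [0.09, 2.05], [-2.69, 2.69]. Speed limits (rad/s): [2.57, 2.57, 3.14, 3.14, 3.14, 3.14, 3.14].

## Interface

Orientations are given as [roll, pitch, yaw] about the fixed x, y, z axes, in that order (R = Rz(yaw) Ry(pitch) Rx(roll)).
In Python, from plant import bot, ticket, get_image, camera_model, get_state gives the robot as it stands (bot), with the cameras as plain functions, the readings as plain functions and the job (ticket).
- The arm moves only by the tool run_rows, called after "Call:" as a command line: name --argument value ..., lists and objects as JSON in quotes. Schema: {"type":"object","properties":{"rows":{"type":"object","properties":{"aperture":{"type":"array","items":{"type":"number"},"minItems":1,"maxItems":8},"x":{"type":"array","items":{"type":"number"},"minItems":1,"maxItems":8},"y":{"type":"array","items":{"type":"number"},"minItems":1,"maxItems":8},"z":{"type":"array","items":{"type":"number"},"minItems":1,"maxItems":8},"ax":{"type":"array","items":{"type":"number"},"minItems":1,"maxItems":8},"ay":{"type":"array","items":{"type":"number"},"minItems":1,"maxItems":8},"az":{"type":"array","items":{"type":"number"},"minItems":1,"maxItems":8}},"additionalProperties":false,"required":["aperture","x","y","z","ax","ay","az"]},"grip_force":{"type":"number"},"only":{"type":"string"},"quiet":{"type":"boolean"},"lines":{"type":"string"}},"required":["rows"],"additionalProperties":false}. rows is an object with one list for each field, all of the same length, 1 to 8, a row being the entries at one place: aperture (the finger opening in mm), x, y, z (the shift in units of 5 mm), ax, ay, az (a rotation vector in units of 0.1 rad); each row is the pose to reach, as a shift and turn from the pose commanded when the call began, along the tool's axes at that moment; what a row does not reach only later rows make up. A row lasts 1/10 s, in which the tool goes at most 50 mm and 0.15 rad, less where a joint would pass 70% of its speed; a pose out of reach is approached as far as the arm can. The fingers move at their own pace and stop on an object; grip_force is the grip in N (left out, the last holds). Time passes only in rows, so rows that do not move let the fingers close. The tool returns the time, the measured TCP pose, the force, the opening and the grip force at its end. only (a regular expression) keeps the lines of the reply that match it, lines (a string "A,B") keeps lines A to B, and quiet returns only ok. Input that does not fit is refused with a message, and nothing moves.
- get_state(): the state, without advancing time (a new reading comes with each control period).
- get_image(name): name is "scene" or "top"; returns the picture (420x560x3 uint8, red, green, blue); there is no depth.
- camera_model(name): a dict with "fovy" (degrees; the focal length in pixels is half the picture's height over the tangent of half this angle, whatever the lens; pixels are square), "cx", "cy" (the principal point, pixels), "eye" and "orientation" of the camera in the world. Camera axes: x right, y down, z forward; pixel columns grow to the right and rows downward; lengths in mm; the calibration is good to about 2 mm. A picture is of the moment at which its call begins. camera_model takes no time and is no camera call.
- ticket.job_done(): hands the job in; it is judged then, once.
The state is a dict: "clock": time; "joint_pos": joint angles; "dq": joint speeds; "joint_efforts": joint torques, N m; "ee_pos": TCP position; "eef_rot": TCP orientation; "ft_force": force on the tool from outside, world axes, zero at the start; "moment": the same for the moment, N m; "width": finger opening in mm; "grasp_force": force on a finger pad.
Only numpy, scipy, OpenCV 4.12 (cv2) and the standard library are available. Lean on these libraries where they do the work, as an engineer would, in place of code of your own. Each camera call takes 0.05 s, during which the arm holds its last target. There are 200 camera calls.

## Working session

There is one attempt and no reset: what is moved stays moved. The work goes in short steps, Python scripts to look and compute and a tool call to move; the robot and the scene stay as the last step left them, time stands still between calls to the robot, and variables do not carry over. Pictures are saved under pics/ and viewed, at most 10 in all, crops included, and the job is handed in when it is done.

```bash
mkdir -p pics; ls; python3 - <<'E'
from plant import bot, ticket, get_image, camera_model, get_state
import cv2
for n in("scene","top"):
    print(n,camera_model(n)); cv2.imwrite(f"pics/{n}0.png",cv2.cvtColor(get_image(n),cv2.COLOR_RGB2BGR))
s=get_state();print({k:s[k] for k in("clock","ee_pos","eef_rot","ft_force","width")})
E
```

```text
pics
plant.py
scene {'fovy': 53.88536109302668, 'cx': 274.99638455692474, 'cy': 215.41043290145717, 'eye': array([1295.01502636,  286.80079151,  584.68453503]), 'orientation': array([-2.14557178,  0.01816698,  1.95445037])}
top {'fovy': 48.51468406548621, 'cx': 277.1884060922279, 'cy': 205.2249759929801, 'eye': array([ 404.2037944 ,  -38.82312918, 1080.46609489]), 'orientation': array([-2.97930604,  0.01158858, -1.57993183])}
{'clock': 0.1, 'ee_pos': array([173.17715399, 625.99938906, 230.33558819]), 'eef_rot': array([-3.13987063e+00,  9.59446823e-05,  2.87182134e+00]), 'ft_force': array([-0.01486248,  0.00500768,  0.76336947]), 'width': 85.77599996442815}
```

View pics/scene0.png

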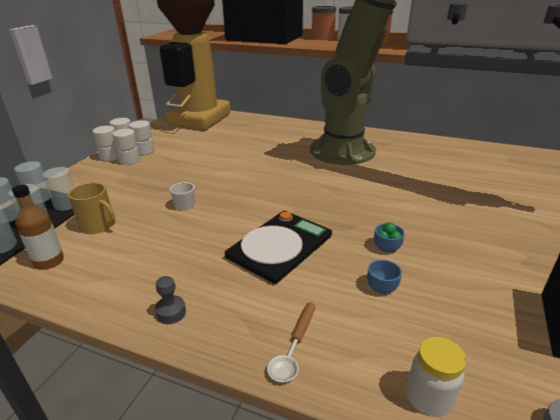

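View pics/top0.png

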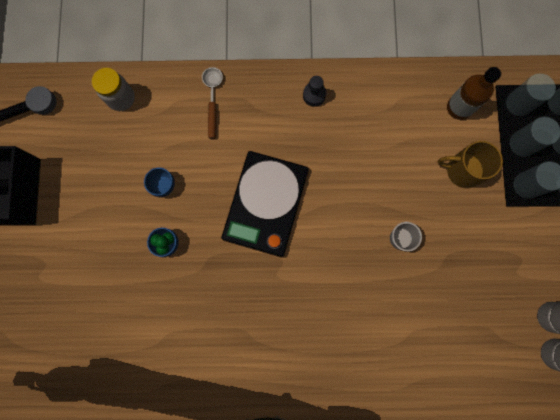

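The top view shows the empty bowl at about (159,182), the lime bowl at (162,242), the pan at (268,190) and the button at (274,241). In the scene view the empty bowl is at (384,277), the limes at (389,237), the pan at (272,244) and the button at (286,216). I'll enlarge these.

```bash
python3 - <<'E'
import cv2,numpy as np
s=cv2.imread("pics/scene0.png");t=cv2.imread("pics/top0.png")
a=cv2.resize(s[200:300,220:420],None,fx=4,fy=4,interpolation=cv2.INTER_CUBIC)[:, :800]
b=cv2.resize(t[145:260,135:315],None,fx=4.4,fy=4.4,interpolation=cv2.INTER_CUBIC)
b=cv2.convertScaleAbs(b,alpha=1.6)
cv2.imwrite("pics/c1.png",a);cv2.imwrite("pics/c2.png",b);print(a.shape,b.shape)
E
```

```text
(400, 800, 3) (506, 792, 3)
```

View pics/c1.png

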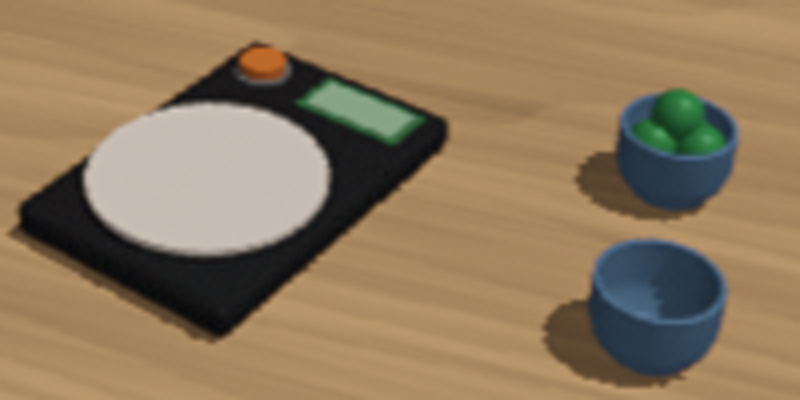

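View pics/c2.png

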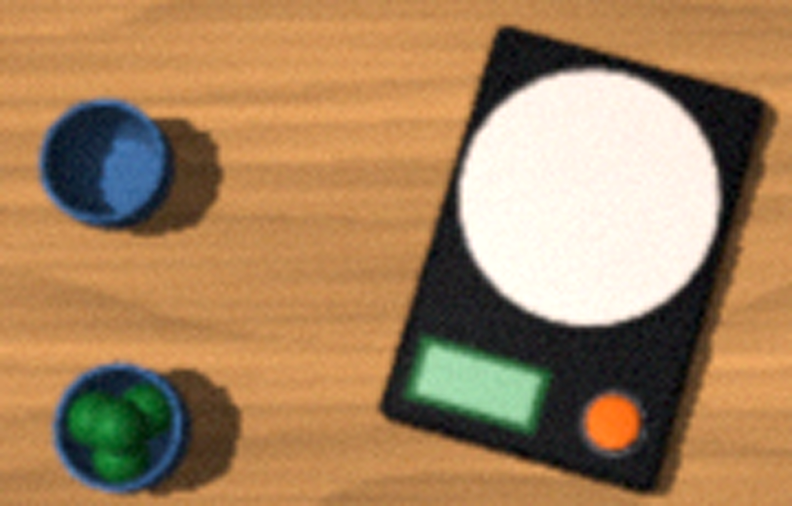

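The crops give extents for each rim: left, right, top and bottom in both views. I'll fit a horizontal circle (x, y, z, r) to those extents for each item.

```bash
cat > h.py <<'E'
import numpy as np
from scipy.optimize import least_squares
from scipy.spatial.transform import Rotation as R
from plant import bot, ticket, get_image, camera_model, get_state
th=np.linspace(0,2*np.pi,181)
def proj(n,P):
    c=camera_model(n);f=210/np.tan(np.radians(c["fovy"]/2))
    q=(np.asarray(P)-c["eye"])@R.from_euler("xyz",c["orientation"]).as_matrix()
    return np.c_[c["cx"]+f*q[:,0]/q[:,2],c["cy"]+f*q[:,1]/q[:,2]]
def ext(n,p):
    u=proj(n,np.c_[p[0]+p[3]*np.cos(th),p[1]+p[3]*np.sin(th),np.full(181,p[2])])
    return np.array([u[:,0].min(),u[:,0].max(),u[:,1].min(),u[:,1].max()])
def unc(e,s,o): return (np.array(e)+.5)/s-.5+np.array([o[0],o[0],o[1],o[1]])
def fit(es,et,x0=(550,100,40,33)):
    g=lambda p:np.r_[ext("scene",p)-es,ext("top",p)-et]
    r=least_squares(g,x0);return r.x,r.fun
def tool(target,s):  # world delta -> tool axes
    return R.from_euler("xyz",s["eef_rot"]).as_matrix().T@(np.asarray(target)-s["ee_pos"])
E
python3 - <<'E'
from h import *
np.set_printoptions(precision=2,suppress=True)
D=dict(bowl=([591,724,240,325],[41,171,99,229]),lime=([618,737,92,158],[55,188,364,492]),pan=([84,330,102,251],[459,720,67,326]),tare=([239,287,46,79],[584,640,393,452]))
C={}
for k,(a,b) in D.items():
    p,r=fit(unc(a,4,(220,200)),unc(b,4.4,(135,145)));C[k]=p;print(k,p,r)
v=C["pan"]-C["tare"];print(np.hypot(*v[:2]),"exp 118.8"); d=-v[:2]
yaw=np.arctan2(d[1],d[0])-np.arctan2(-45,-110);print("yaw",(yaw+np.pi)%(2*np.pi)-np.pi)
s=get_state()
print("to bowl, tool axes",tool([*C["bowl"][:2],s["ee_pos"][2]],s)); print(s["eef_rot"])
E
```

```text
bowl [631.37 242.05  42.05  33.21] [-0.62  0.36 -0.3   0.28  0.13 -0.4   0.59 -0.49]
lime [493.98 229.54  44.09  32.91] [-0.41 -0.16 -0.11  0.16  0.12 -0.67 -0.14  0.25]
pan [613.83  -8.3   31.79  68.57] [-0.21 -0.25  0.19 -0.17 -0.45  0.    0.18 -0.01]
tare [495.38 -19.45  30.33  15.08] [-0.2   0.02  0.82 -0.79 -0.4   0.24  0.05  0.  ]
118.96818422487308 exp 118.8
yaw -0.29446954659390023
to bowl, tool axes [-543.95 -247.95    0.48]
[-3.14  0.    2.87]
```

Every fit agrees with the text: rims at 42–44 mm high with 33 mm radius, pan 31.8/68.6, button offset 119.0 against 118.8. The closing axis is already nearly along world y, so it's clear of the lime bowl, which lies 137 mm away in x. I'll go above the bowl.

The manual's scale: shifts go in units of 5 mm and turns go in units of 0.1 rad. Converting my numbers, -360 mm is -72, -315 mm is -63.

Call:
run_rows --rows '{"aperture":[85, 85, 85, 85, 85, 85, 85, 85], "x":[-9, -18, -27, -36, -45, -54, -63, -72], "y":[-4, -8.2, -12.2, -16.4, -20.4, -24.6, -28.6, -32.8], "z":[0, 0, 0, 0, 0, 0, 0, 0], "ax":[0, 0, 0, 0, 0, 0, 0, 0], "ay":[0, 0, 0, 0, 0, 0, 0, 0], "az":[0, 0, 0, 0, 0, 0, 0, 0]}' --grip_force 30

```text
clock: 0.9
ee_pos: [477.6, 370.9, 231.1]
eef_rot: [-3.141, -0.0, 2.872]
ft_force: [1.2, 1.9, -0.1]
width: 85.0
grasp_force: 0.0
```

Call:
run_rows --rows '{"aperture":[85, 85, 85, 85, 85, 85, 85, 85], "x":[-9, -18, -27, -34, -36.8, -36.8, -36.8, -36.8], "y":[-4, -8.2, -12.2, -15.6, -16.8, -16.8, -16.8, -16.8], "z":[0, 0, 0, 0, 0, 0, 0, 0], "ax":[0, 0, 0, 0, 0, 0, 0, 0], "ay":[0, 0, 0, 0, 0, 0, 0, 0], "az":[0, 0, 0, 0, 0, 0, 0, 0]}'

```text
clock: 1.7
ee_pos: [629.8, 245.4, 231.2]
eef_rot: [3.14, -0.002, 2.876]
ft_force: [0.4, 0.3, 0.1]
width: 84.9
grasp_force: 0.0
```

```bash
python3 -c "
from h import *
s=get_state();print(tool([631.4,242.,16],s),s['eef_rot'],s['clock'])"
```

```text
[ -2.81259839  -3.08323842 215.23011554] [ 3.14042849e+00 -1.57766914e-03  2.87568660e+00] 1.7
```

Call:
run_rows --rows '{"aperture":[85, 85, 85, 85, 85, 85, 85], "x":[-0.5, -0.5, -0.5, -0.5, -0.5, -0.5, -0.5], "y":[-0.6, -0.6, -0.6, -0.6, -0.6, -0.6, -0.6], "z":[6, 14, 22, 28, 30, 30, 30], "ax":[0, 0, 0, 0, 0, 0, 0], "ay":[0, 0, 0, 0, 0, 0, 0], "az":[0, 0, 0, 0, 0, 0, 0]}'

```text
clock: 2.4
ee_pos: [633.8, 240.2, 83.3]
eef_rot: [3.14, 0.002, 2.873]
ft_force: [0.2, -0.3, 0.6]
width: 85.0
grasp_force: 0.0
```

```bash
python3 - <<'E'
from h import *
import cv2
s=get_state();print(tool([631.4,242.,16],s),s['eef_rot'])
a=cv2.cvtColor(get_image("scene"),cv2.COLOR_RGB2BGR)[150:300,300:460]
b=cv2.cvtColor(get_image("top"),cv2.COLOR_RGB2BGR)[110:260,90:250]
im=np.hstack([a,cv2.convertScaleAbs(b,alpha=1.6)]);cv2.imwrite("pics/d.png",cv2.resize(im,None,fx=2.5,fy=2.5,interpolation=cv2.INTER_CUBIC))
E
```

```text
[ 2.94421729  0.90941635 67.32600388] [3.13952396e+00 1.98785165e-03 2.87302917e+00]
```

View pics/d.png

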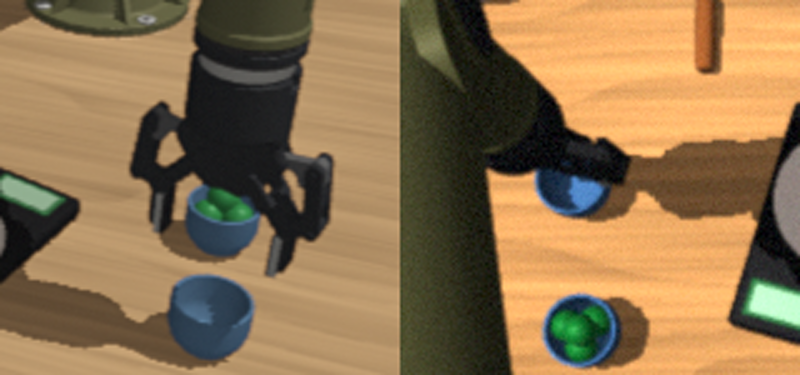

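The fingers straddle the empty bowl in both views, and the lime bowl is clear. I'll descend and close.

Call:
run_rows --rows '{"aperture":[85, 85, 85, 85, 85, 85, 85], "x":[0.4, 0.4, 0.4, 0.4, 0.4, 0.4, 0.4], "y":[0.2, 0.2, 0.2, 0.2, 0.2, 0.2, 0.2], "z":[5, 9, 11.6, 13.2, 13.2, 13.2, 13.2], "ax":[0, 0, 0, 0, 0, 0, 0], "ay":[0, 0, 0, 0, 0, 0, 0], "az":[0, 0, 0, 0, 0, 0, 0]}'

```text
clock: 3.2
ee_pos: [632.4, 240.7, 16.6]
eef_rot: [3.14, 0.002, 2.872]
ft_force: [0.8, 0.0, 0.0]
width: 85.3
grasp_force: 0.0
```

Call:
run_rows --rows '{"aperture":[60, 60, 60, 60, 60, 60, 60, 60], "x":[0, 0, 0, 0, 0, 0, 0, 0], "y":[0, 0, 0, 0, 0, 0, 0, 0], "z":[0, 0, 0, 0, 0, 0, 0, 0], "ax":[0, 0, 0, 0, 0, 0, 0, 0], "ay":[0, 0, 0, 0, 0, 0, 0, 0], "az":[0, 0, 0, 0, 0, 0, 0, 0]}' --grip_force 25

```text
clock: 4.0
ee_pos: [632.3, 241.0, 16.5]
eef_rot: [3.14, 0.002, 2.872]
ft_force: [-0.5, -0.0, 5.9]
width: 64.2
grasp_force: 28.8
```

In the tool's units: -100 mm is -20, -85 mm is -17.

Call:
run_rows --rows '{"aperture":[60, 60, 60, 60, 60, 60, 60, 60], "x":[0, 0, 0, 0, 0, 0, 0, 0], "y":[0, 0, 0, 0, 0, 0, 0, 0], "z":[-0.8, -3, -7, -12, -17, -20, -20, -20], "ax":[0, 0, 0, 0, 0, 0, 0, 0], "ay":[0, 0, 0, 0, 0, 0, 0, 0], "az":[0, 0, 0, 0, 0, 0, 0, 0]}' --grip_force 30

```text
clock: 4.8
ee_pos: [630.9, 240.2, 114.6]
eef_rot: [-3.141, -0.001, 2.872]
ft_force: [-0.4, 0.1, -2.3]
width: 64.2
grasp_force: 33.9
```

```bash
python3 - <<'E'
from h import *
import cv2
s=get_state();print(tool([613.8,-8.3,115],s),s['eef_rot'],s['ft_force'])
a=cv2.cvtColor(get_image("scene"),cv2.COLOR_RGB2BGR)[130:290,320:480]
cv2.imwrite("pics/e.png",cv2.resize(a,None,fx=3,fy=3,interpolation=cv2.INTER_CUBIC))
E
```

```text
[ -49.72949892 -244.11456363   -0.26390907] [-3.14101110e+00 -8.35636857e-04  2.87180575e+00] [-0.37463326  0.14358022 -2.2502774 ]
```

View pics/e.png

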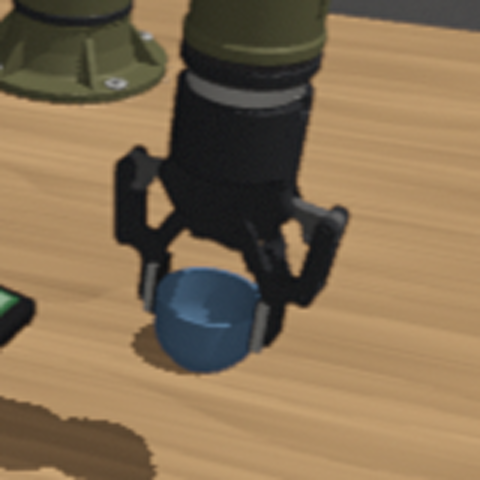

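The bowl is held upright between the pads. I'll carry it over the pan.

In the tool's units: -244 mm is -48.8, -4 mm is -0.8.

Call:
run_rows --rows '{"aperture":[60, 60, 60, 60, 60, 60, 60, 60], "x":[-0.8, -2.4, -4, -5.6, -7.2, -8.8, -9.6, -10], "y":[-4, -11.6, -19.6, -27.6, -35.6, -42.8, -47.2, -48.8], "z":[0, 0, 0, 0, 0, 0, 0, 0], "ax":[0, 0, 0, 0, 0, 0, 0, 0], "ay":[0, 0, 0, 0, 0, 0, 0, 0], "az":[0, 0, 0, 0, 0, 0, 0, 0]}'

```text
clock: 5.65
ee_pos: [613.0, -13.6, 114.2]
eef_rot: [-3.139, -0.002, 2.866]
ft_force: [0.4, 0.1, -1.4]
width: 64.2
grasp_force: 33.9
```

Call:
run_rows --rows '{"aperture":[60, 60, 60, 60, 60, 60, 60, 60], "x":[0, 0, 0, 0, 0, 0, 0, 0], "y":[0, 0, 0, 0, 0, 0, 0, 0], "z":[0, 0, 2, 5, 8, 9.6, 9.6, 9.6], "ax":[0, 0, 0, 0, 0, 0, 0, 0], "ay":[0, 0, 0, 0, 0, 0, 0, 0], "az":[0, 0, 0, 0, 0, 0, 0, 0]}'

```text
clock: 6.45
ee_pos: [614.6, -8.1, 67.0]
eef_rot: [-3.141, -0.0, 2.872]
ft_force: [0.0, -0.0, -0.5]
width: 64.2
grasp_force: 33.9
```

```bash
python3 - <<'E'
from h import *
import cv2
s=get_state();print(tool([613.8,-8.3,48.5],s),s['eef_rot'],s['ft_force'])
a=cv2.cvtColor(get_image("scene"),cv2.COLOR_RGB2BGR)[170:290,210:350]
b=cv2.cvtColor(get_image("top"),cv2.COLOR_RGB2BGR)[140:260,200:340]
im=np.hstack([a,cv2.convertScaleAbs(b,alpha=1.6)]);cv2.imwrite("pics/f.png",cv2.resize(im,None,fx=2.8,fy=2.8,interpolation=cv2.INTER_CUBIC))
E
```

```text
[ 0.7157047  -0.3891092  18.53727613] [-3.14134881e+00 -3.13300386e-04  2.87176844e+00] [ 0.01089753 -0.04397554 -0.50116397]
```

View pics/f.png

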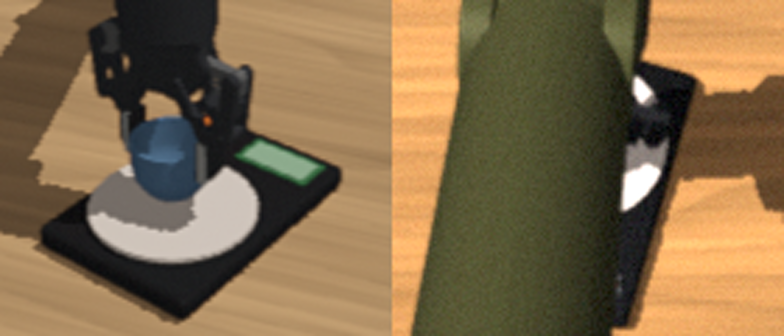

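The bowl hangs over the pan about 18 mm up, upright. I'll lower it slowly until it touches.

In the tool's units: 16.5 mm is 3.3, 5 mm is 1.

Call:
run_rows --rows '{"aperture":[60, 60, 60, 60, 60, 60, 60, 60], "x":[0, 0, 0, 0, 0, 0, 0, 0], "y":[0, 0, 0, 0, 0, 0, 0, 0], "z":[1, 2, 2.6, 2.9, 3.1, 3.3, 3.3, 3.3], "ax":[0, 0, 0, 0, 0, 0, 0, 0], "ay":[0, 0, 0, 0, 0, 0, 0, 0], "az":[0, 0, 0, 0, 0, 0, 0, 0]}'

```text
clock: 7.35
ee_pos: [614.7, -8.0, 50.9]
eef_rot: [3.141, 0.0, 2.872]
ft_force: [0.5, 0.7, -1.8]
width: 63.7
grasp_force: 33.9
```

Call:
run_rows --rows '{"aperture":[60, 60, 60, 60], "x":[0, 0, 0, 0], "y":[0, 0, 0, 0], "z":[0.1, 0.1, 0.2, 0.2], "ax":[0, 0, 0, 0], "ay":[0, 0, 0, 0], "az":[0, 0, 0, 0]}'

```text
clock: 7.75
ee_pos: [614.6, -8.1, 49.8]
eef_rot: [3.142, -0.0, 2.872]
ft_force: [-0.1, 0.4, -1.5]
width: 64.0
grasp_force: 33.9
```

Call:
run_rows --rows '{"aperture":[60, 60, 60, 60], "x":[0, 0, 0, 0], "y":[0, 0, 0, 0], "z":[0.1, 0.1, 0.2, 0.2], "ax":[0, 0, 0, 0], "ay":[0, 0, 0, 0], "az":[0, 0, 0, 0]}'

```text
clock: 8.15
ee_pos: [614.6, -8.1, 48.8]
eef_rot: [3.142, -0.0, 2.872]
ft_force: [-0.0, -0.6, -2.8]
width: 63.9
grasp_force: 33.9
```

Call:
run_rows --rows '{"aperture":[60, 60, 60], "x":[0, 0, 0], "y":[0, 0, 0], "z":[0.08, 0.08, 0.08], "ax":[0, 0, 0], "ay":[0, 0, 0], "az":[0, 0, 0]}'

```text
clock: 8.45
ee_pos: [614.7, -8.1, 48.6]
eef_rot: [3.141, 0.0, 2.872]
ft_force: [-1.0, 0.8, 0.0]
width: 64.1
grasp_force: 34.1
```

In the tool's units: 0.4 mm is 0.08.

Call:
run_rows --rows '{"aperture":[60, 60, 60], "x":[0, 0, 0], "y":[0, 0, 0], "z":[0.08, 0.08, 0.08], "ax":[0, 0, 0], "ay":[0, 0, 0], "az":[0, 0, 0]}'

```text
clock: 8.75
ee_pos: [614.7, -8.1, 48.6]
eef_rot: [3.141, 0.0, 2.872]
ft_force: [-2.2, 0.9, 5.3]
width: 64.3
grasp_force: 34.6
```

Call:
run_rows --rows '{"aperture":[60, 60, 60], "x":[0, 0, 0], "y":[0, 0, 0], "z":[0.08, 0.08, 0.08], "ax":[0, 0, 0], "ay":[0, 0, 0], "az":[0, 0, 0]}'

```text
clock: 9.05
ee_pos: [614.7, -8.1, 48.6]
eef_rot: [3.141, 0.0, 2.872]
ft_force: [-5.4, 0.2, 8.5]
width: 63.9
grasp_force: 34.9
```

Contact. I'll ease back slightly and release.

In the tool's units: -0.5 mm is -0.1.

Call:
run_rows --rows '{"aperture":[60, 60, 66, 68, 74, 85, 85, 85], "x":[0, 0, 0, 0, 0, 0, 0, 0], "y":[0, 0, 0, 0, 0, 0, 0, 0], "z":[-0.1, -0.1, -0.1, -0.1, -0.1, -0.1, -0.1, -0.1], "ax":[0, 0, 0, 0, 0, 0, 0, 0], "ay":[0, 0, 0, 0, 0, 0, 0, 0], "az":[0, 0, 0, 0, 0, 0, 0, 0]}' --grip_force 20

```text
clock: 9.85
ee_pos: [614.6, -8.1, 48.1]
eef_rot: [3.142, 0.0, 2.872]
ft_force: [0.2, 0.2, -0.0]
width: 84.9
grasp_force: 0.0
```

Call:
run_rows --rows '{"aperture":[85, 85, 85, 85, 85, 85, 85, 85], "x":[0, 0, 0, 0, 0, 0, 0, 0], "y":[0, 0, 0, 0, 0, 0, 0, 0], "z":[0, -1, -4, -9, -15, -21, -23, -23], "ax":[0, 0, 0, 0, 0, 0, 0, 0], "ay":[0, 0, 0, 0, 0, 0, 0, 0], "az":[0, 0, 0, 0, 0, 0, 0, 0]}'

```text
clock: 10.65
ee_pos: [616.1, -8.1, 165.9]
eef_rot: [3.14, 0.005, 2.872]
ft_force: [0.3, 0.1, -0.1]
width: 85.1
grasp_force: 0.0
```

```bash
python3 - <<'E'
from h import *
import cv2
s=get_state();print(s['clock'],tool([495.4,-19.5,s["ee_pos"][2]],s),s['eef_rot'],s['ft_force'])
a=cv2.cvtColor(get_image("scene"),cv2.COLOR_RGB2BGR)[170:290,210:350]
cv2.imwrite("pics/g.png",cv2.resize(a,None,fx=4,fy=4,interpolation=cv2.INTER_CUBIC))
E
```

```text
10.65 [113.25753872 -43.13007523  -0.59939273] [3.13958288 0.00452691 2.87168226] [ 0.30533011  0.1052713  -0.07987045]
```

View pics/g.png

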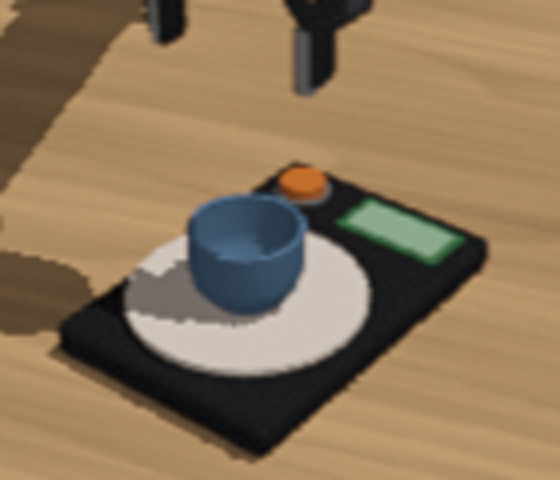

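The bowl stands upright on the pan. I'll check that it's centred, and move over the button closing the fingers.

```bash
python3 - <<'E'
from h import *
m=unc([188,307,195,263],4,(210,170));print(m,ext("scene",[613.8,-8.3,78,33]))
for d in([10,0],[0,10]):print(d,ext("scene",[613.8+d[0],-8.3+d[1],78,33])-m)
E
```

```text
[256.625 286.375 218.375 235.375] [255.47194892 285.82788865 217.22455797 234.3700074 ]
[10, 0] [-3.06016606 -2.19122678  1.15844256  1.60581148]
[0, 10] [ 3.05835393  3.77706686 -0.29640215 -0.0325827 ]
```

Call:
run_rows --rows '{"aperture":[0, 0, 0, 0, 0, 0, 0, 0], "x":[4, 10, 16, 20.6, 22.6, 22.6, 22.6, 22.6], "y":[-1.6, -3.8, -6, -7.8, -8.6, -8.6, -8.6, -8.6], "z":[0, 0, 0, 0, 2, 7, 13, 18], "ax":[0, 0, 0, 0, 0, 0, 0, 0], "ay":[0, 0, 0, 0, 0, 0, 0, 0], "az":[0, 0, 0, 0, 0, 0, 0, 0]}'

```text
clock: 11.5
ee_pos: [492.3, -19.3, 70.4]
eef_rot: [-3.141, -0.003, 2.872]
ft_force: [0.2, -0.5, 0.4]
width: -0.0
grasp_force: 0.0
```

Call:
run_rows --rows '{"aperture":[0, 0, 0, 0, 0], "x":[0, 0, 0, 0, 0], "y":[0, 0, 0, 0, 0], "z":[0, 2, 4, 4, 4], "ax":[0, 0, 0, 0, 0], "ay":[0, 0, 0, 0, 0], "az":[0, 0, 0, 0, 0]}'

```text
clock: 12.0
ee_pos: [494.5, -19.4, 53.4]
eef_rot: [3.141, 0.0, 2.872]
ft_force: [0.4, -0.0, 0.7]
width: 0.1
grasp_force: 0.0
```

```bash
python3 -c "
from h import *
s=get_state();print(tool([495.4,-19.5,34],s))"
```

```text
[-0.87109607  0.12639751 19.41752772]
```

In the tool's units: -1 mm is -0.2, 26 mm is 5.2.

Call:
run_rows --rows '{"aperture":[0, 0, 0, 0, 0, 0, 0, 0], "x":[-0.2, -0.2, -0.2, -0.2, -0.2, -0.2, -0.2, -0.2], "y":[0, 0, 0, 0, 0, 0, 0, 0], "z":[2.4, 3.6, 4.4, 4.9, 5.2, 5.2, 5.2, 5.2], "ax":[0, 0, 0, 0, 0, 0, 0, 0], "ay":[0, 0, 0, 0, 0, 0, 0, 0], "az":[0, 0, 0, 0, 0, 0, 0, 0]}'

```text
clock: 12.8
ee_pos: [495.1, -19.6, 28.0]
eef_rot: [3.141, -0.001, 2.872]
ft_force: [-3.7, -0.8, 9.8]
width: 0.1
grasp_force: 4.7
```

9.8 N means it has reached the stop. I'll hold a little longer, release and retreat.

In the tool's units: 0.5 mm is 0.1.

Call:
run_rows --rows '{"aperture":[0, 0, 0, 0], "x":[0, 0, 0, 0], "y":[0, 0, 0, 0], "z":[0.1, 0.1, 0.1, 0.1], "ax":[0, 0, 0, 0], "ay":[0, 0, 0, 0], "az":[0, 0, 0, 0]}'

```text
clock: 13.2
ee_pos: [495.1, -19.6, 27.9]
eef_rot: [3.141, -0.001, 2.872]
ft_force: [-5.2, -0.3, 12.8]
width: 0.1
grasp_force: 6.4
```

Call:
run_rows --rows '{"aperture":[0, 0, 0, 0, 0, 0, 0, 0], "x":[0, 0, 0, 0, 0, 0, 0, 0], "y":[0, 0, 0, 0, 0, 0, 0, 0], "z":[-1, -4, -10, -18, -26, -34, -38, -38], "ax":[0, 0, 0, 0, 0, 0, 0, 0], "ay":[0, 0, 0, 0, 0, 0, 0, 0], "az":[0, 0, 0, 0, 0, 0, 0, 0]}'

```text
clock: 14.0
ee_pos: [497.3, -19.7, 220.1]
eef_rot: [3.139, 0.006, 2.872]
ft_force: [0.1, 0.6, -0.2]
width: -0.1
grasp_force: 0.0
```

Call:
run_rows --rows '{"aperture":[0, 0, 0, 0, 0, 0, 0, 0], "x":[0, 0, 0, 0, 0, 0, 0, 0], "y":[6, 14, 22, 30, 38, 46, 52, 52], "z":[0, 0, 0, 0, 0, 0, 0, 0], "ax":[0, 0, 0, 0, 0, 0, 0, 0], "ay":[0, 0, 0, 0, 0, 0, 0, 0], "az":[0, 0, 0, 0, 0, 0, 0, 0]}'

```text
clock: 14.8
ee_pos: [563.1, 236.7, 213.9]
eef_rot: [3.141, -0.003, 2.879]
ft_force: [-0.2, -0.3, 0.3]
width: -0.4
grasp_force: 0.0
```

```bash
python3 - <<'E'
from h import *
import cv2
a=cv2.cvtColor(get_image("scene"),cv2.COLOR_RGB2BGR)[190:290,220:330]
b=cv2.cvtColor(get_image("top"),cv2.COLOR_RGB2BGR)[150:250,220:330]
im=np.hstack([a,cv2.convertScaleAbs(b,alpha=1.4)]);cv2.imwrite("pics/i.png",cv2.resize(im,None,fx=3.6,fy=3.6,interpolation=cv2.INTER_CUBIC))
E
```

```text
(no output)
```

View pics/i.png

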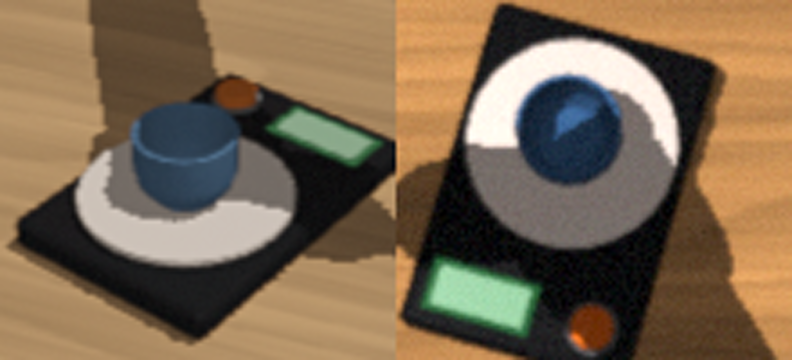

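The bowl stands upright on the pan. Its rim is at about (569,130) in the top half of the crop, with the pan at (572,143), and the button is up. I'll fit both in the same pictures to check centring.

```bash
python3 - <<'E'
from h import *
np.set_printoptions(precision=2,suppress=True)
f=lambda a,b,x:fit(unc(a,3.6,(220,190)),unc(b,3.6,(110,150)),x)
print(f([132,239,102,165],[516,622,75,184],(614,-8,78,33)))
print(f([75,298,130,266],[465,680,38,249],(614,-8,32,68)))
E
```

```text
(array([612.94,  -7.86,  75.12,  33.  ]), array([-0.43,  0.13,  0.17, -0.17, -0.39,  0.12,  0.52, -0.39]))
(array([613.79,  -8.31,  29.29,  69.  ]), array([-0.17, -0.37,  0.32, -0.28, -0.4 , -0.12, -0.06,  0.24]))
```

The bowl is centred within about 1 mm and level, so I'll hand in.

Call:
run_rows --rows '{"aperture":[0, 0], "x":[0, 0], "y":[0, 0], "z":[0, 0], "ax":[0, 0], "ay":[0, 0], "az":[0, 0]}'

```text
clock: 15.1
ee_pos: [564.6, 229.1, 216.4]
eef_rot: [-3.141, -0.0, 2.869]
ft_force: [-0.5, 0.6, -1.2]
width: -0.4
grasp_force: 0.0
```

```bash
python3 -c "
from plant import bot, ticket, get_image, camera_model, get_state
print(ticket.job_done())"
```

```text
the job is handed in; nothing more can be done
None
```

The empty blue bowl stands upright within about 1 mm of the pan's centre, the tare button was pressed to its stop and released, the lime bowl was not touched, and the job was handed in at about 15 s with no verdict returned.

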